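Unclip the full sharps bin from the trolley rail

TASK

The closed sharps bin on the trolley's rail is full. Push its top back, away from you, until the sprung catch behind its foot snaps out from under the rail and the bin hangs tipped on its upper hook; then lift it off the rail by the fin on its lid and set it down gently, upright, in the steel tray, leaving the other things where they are.

Things in the scene. Friction and masses are not known exactly. Their poses are not given: they have to be found in the camera images.
- bin_grip (a point): Middle of the grip fin on the lid of the closed sharps bin (white box, grey lid, 75 deep x 90 wide x 185 mm high, 0.25-0.45 kg, hung on the rail; the other box on the rail is open, with pens). Fin: 60 mm long (x), 18 thick (y), 40 high, on the lid top, which is 20 mm below this point. Axes are the bin's: x towards the rail, z up. Push on the fin's front (-x) end; grasp it across y.
- bin_base (a point): Middle of the underside of the sharps bin, 165 mm straight below bin_grip in the bin's own axes. While the bin hangs it is 20 mm above the trolley top. Standing in the tray, bin_grip is 168 mm above the tray's underside.
- rail: Fixed aluminium rail 380 mm long (y), 50 high, on two posts 128 high at its ends. Origin: trolley-top level under its front face, mid-length; x points level from the robot's side through the rail, z up. Its lips are 3 mm thick: upper edge at z 105 mm, lower edge at z 55. As the bin hangs, bin_grip is at x -40, z 185 mm here; the bin may hang at either half (y 65-110 mm off the middle).
- tray: Loose shallow stainless tray, outside 150 (x) by 200 (y) mm, inside 144 by 194, rim 23 high, floor 3 thick, 0.6 kg. Origin: middle of the underside. Axes along its sides. The bin fits inside turned any way.
- bottle: Bystander: brown bottle with blue cap, 60 mm across, 155 high. Origin: middle of its underside, z up.
- strips: Bystander: white tub with a teal cap, 43 mm across, 99 high, at the back. Origin: middle of its underside, z up.
- bin_hook (a point): Middle of the 60 mm wide hook on the bin's back, where it lies on the rail's upper lip, 80 mm below bin_grip; it reaches 6.5 mm down behind the lip. The bin tips about it. Once free of its catch and left alone, the bin keeps hanging here, leaning about 0.19 rad with its top towards the rail; lifting it 10 mm or more then unhooks it. Straightened on the rail it would latch again.
- catch (a joint): How far the roller catch on the bin's foot is pressed in, m: 0 out, 0.005 in; sprung out, it grips behind the rail's lower lip, so the bin lifted straight up stops after 3.5 mm. With the fin pushed level along rail +x there is some play, then 9-16 N, and the roller snaps past the lip when the fin is about 13 mm back (lean 0.14 rad). Push on to 20-24 mm (lean 0.24, near the stop), then let go.

How it is judged:
On the way:
1. the catch is free: the bin leans back on its hook, still on the rail (angle between bin_grip's own z axis and vertical above 0.165 rad and x of bin_grip in the frame of rail above -0.055 m and z of bin_grip in the frame of rail below 0.203 m), for 0.2 s.
At the end, for the whole second after the job is handed in: The sharps bin stands upright (lean under 0.06 rad) and still on the floor of the steel tray (its underside under 7 mm above the tray's underside, its middle within 50 mm along x and 70 mm along y of the tray's middle) (x of bin_base in the frame of tray between -0.05 and 0.05 m and y of bin_base in the frame of tray between -0.07 and 0.07 m and z of bin_base in the frame of tray below 0.007 m and angle between bin_base's own z axis and vertical below 0.06 rad and linear speed of sharps_bin below 0.02 m/s); the robot touches nothing.
It fails at once if the bottle or the tub is shifted by over 30 mm or knocked over (distance of any of bottle, strips from where it was at the start of the episode above 0.03 m or angle between any of bottle, strips's own z axis and vertical above 0.35 rad).
It fails at once if the bin is dropped: off the rail and near the trolley top it moves faster than 0.7 m/s (x of bin_grip in the frame of rail below -0.09 m and height (world z) of bin_base below 0.06 m and linear speed of sharps_bin above 0.7 m/s).
It fails at once if the bin is tipped over (leans more than 0.9 rad) (angle between bin_base's own z axis and vertical above 0.9 rad).
It also fails if it takes over 50 s, if anything falls off the work surface, if the arm or the gripper's body presses on something with over 40 N, if the wrist force passes 120 N, or if a joint passes its speed limit or range.

ROBOT

A 7-joint arm with a two-finger parallel gripper is mounted at the origin on a cart in front of the work surface, level with it; the furniture and walls round the work are solid. World frame = base frame: x ahead of the robot, y to its left, z up, the work surface at z = 0. Lengths are in m, angles in rad, forces in N, time in s.
With the tool pointing down it reaches from about 0.35 to 0.9 m from the base axis. Payload 19.9 kg.
Tool frame: the origin (TCP) lies on the centre line of the jaws, within the pads' length; the fingertips stand 14 mm ahead of it and the grasp point (between the pads) lies 5 mm behind it; z points along the fingers, y is the direction in which the jaws open and shut (so a half turn about z gives the same grasp; the last joint's range is limited). The gripper opens to 85 mm and grips with 20 to 120 N. Pads are 22 mm wide; open, the fingers measure 114 mm over their backs; the gripper's body (76 mm by 85 mm) begins 54 mm behind the grasp point. The pads swing forward as they close: fully open they stand 13 mm farther back than shut.
Start: joints at [-1.234, 0.417, -0.01, 1.614, 0.005, 1.111, -0.053], TCP at [0.231, 0.581, 0.245] pointing down, gripper open.
Joint ranges: [-2.81, 2.81], [-0.39, 2.02], [-1.27, 1.25], [0.06, 2.57], [-1.19, 4.33], [0.19, 2], [-2.82, 2.82]. Speed limits (rad/s): [1.89, 1.89, 2.39, 2.39, 3.01, 3.01, 3.01].

INTERFACE

Orientations are given as a 3x3 rotation matrix whose columns are the frame's x, y, z axes.
In Python, from bench import * gives the robot as it stands. Calls block until the motion is done:
- movep(position, orientation): joint-space move of the TCP to a pose.
- move_straight(position, vel=0.15, rot=None, stop_force=None): straight line of the TCP; rot=None keeps the orientation; vel is the mean speed in m/s. With stop_force (N) it stops when the force on the tool has changed by that much, and returns True; else False.
- set_joints(angles): joint-space move.
- grip(opening, newtons=None): finger opening in m; newtons is the grip in N (None keeps the last); returns when the fingers have stopped.
- wait(seconds).
- ik(position, orientation): joint angles nearest the present ones, or None.
- read_state(): the state.
- camera(name): name is "scene" or "top" or "wrist"; returns the picture (384x512x3 uint8, red, green, blue); there is no depth.
- camera_params(name): a dict with "fx", "fy", "cx", "cy" (pixels), "rvec" (rotation vector, rad) and "tvec" (3), from world to camera coordinates, as OpenCV has them. Camera axes: x right, y down, z forward; pixel columns grow to the right and rows downward; lengths in m; the calibration is good to about 2 mm. A picture is of the moment at which its call begins: read the wrist's pose just before it. camera_params takes no time and is no camera call; for the wrist camera it gives the pose at the moment of the call.
A pose or a line that the arm cannot do raises Unreachable and nothing moves.
- sign_off(): hands the job in, once; it reports no verdict.
The state is a dict: "time": time; "qpos": joint angles; "qvel": joint speeds; "joint_efforts": joint torques, N m; "eef_pos": TCP position; "orientation": TCP orientation; "contact_force": force on the tool from outside, world axes, zero at the start; "moment": the same for the moment, N m; "opening": finger opening in m.
Only numpy, scipy, OpenCV 4.12 (cv2) and the standard library are available. Lean on these libraries where they do the work, as an engineer would, in place of code of your own. Each camera call takes 0.05 s, during which the arm holds its last target.

## Working session

There is one attempt and no reset: what is moved stays moved. The work goes in short steps, each a Python script; the robot and the scene stay as the last script left them, time stands still between calls to the robot, and variables do not carry over. Pictures are saved under pics/ and viewed, and the job is handed in when it is done.

```bash
mkdir -p pics; ls; python3 - <<'E'
from bench import *
import cv2,numpy as np
for n in ["scene","top","wrist"]:
    im=camera(n); cv2.imwrite(f"pics/a_{n}.png",im[:,:,::-1]); p=camera_params(n)
    R=cv2.Rodrigues(np.array(p["rvec"]))[0]; print(n,p["fx"],p["cx"],p["cy"],(-R.T@np.array(p["tvec"])).ravel(),R[2])
s=read_state(); print(s["time"],s["eef_pos"],s["orientation"],s["opening"])
E
```

```text
pics
scene 382.62100301647814 252.78000423565732 197.96087114359918 [ 0.13242762 -0.42712145  0.63965738] [ 0.51482877  0.60542026 -0.60697417]
top 376.9794003306305 250.79054526932592 193.292090356894 [0.44801769 0.1011842  0.97935984] [ 0.12208725 -0.03302282 -0.99196986]
wrist 270.740808481469 251.06025618346376 196.65646455366698 [0.16149661 0.60854945 0.37370202] [ 0.27565436 -0.10979322 -0.95496603]
0.15 [0.23106821 0.58046529 0.2448283 ] [[-9.29099838e-01  3.69828927e-01 -2.34782794e-04]
 [ 3.69828989e-01  9.29099447e-01 -8.57784425e-04]
 [-9.90969294e-05 -8.83796854e-04 -9.99999605e-01]] 0.08554120114203763
```

View pics/a_scene.png

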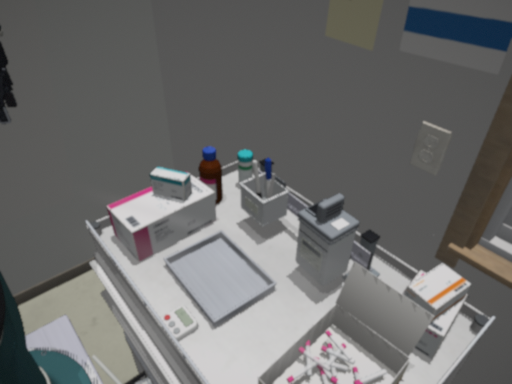

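View pics/a_top.png

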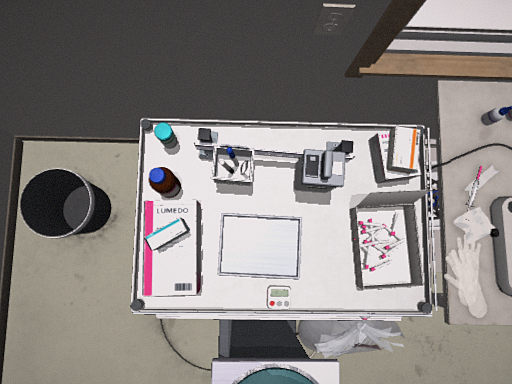

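View pics/a_wrist.png

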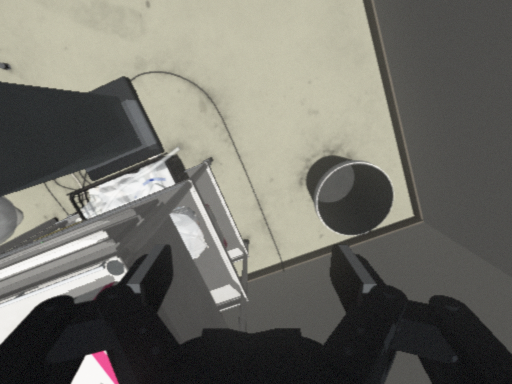

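The bin is on the rail's right half: top view (323,165), scene view (330,245). The tray is at about (260,245) in top. I'll enlarge both views to pick points.

```bash
python3 - <<'E'
import cv2
t=cv2.imread("pics/a_top.png"); s=cv2.imread("pics/a_scene.png")
cv2.imwrite("pics/b_top.png",cv2.resize(t[115:195,185:365],None,fx=4.4,fy=4.4,interpolation=cv2.INTER_CUBIC))
cv2.imwrite("pics/b_tray.png",cv2.resize(t[205:285,210:310],None,fx=6,fy=6,interpolation=cv2.INTER_CUBIC))
cv2.imwrite("pics/b_scene.png",cv2.resize(s[180:300,280:400],None,fx=5,fy=5,interpolation=cv2.INTER_CUBIC))
E
```

```text
(no output)
```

View pics/b_top.png

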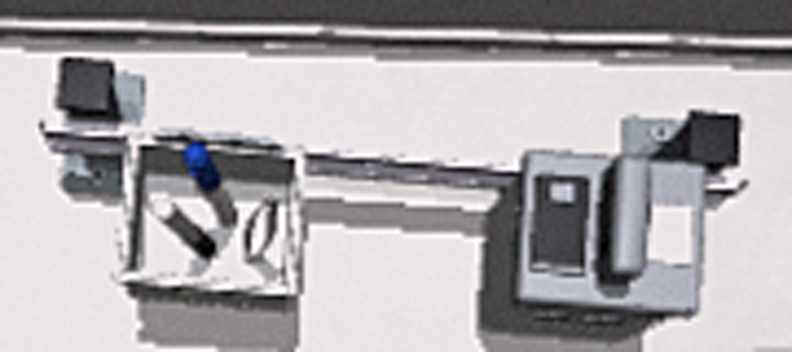

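View pics/b_tray.png

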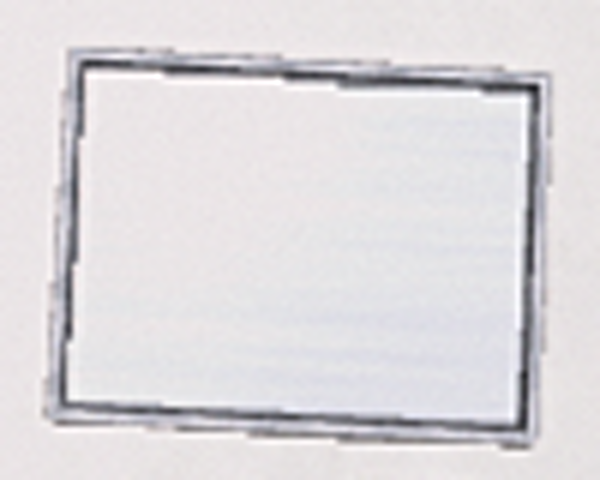

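View pics/b_scene.png

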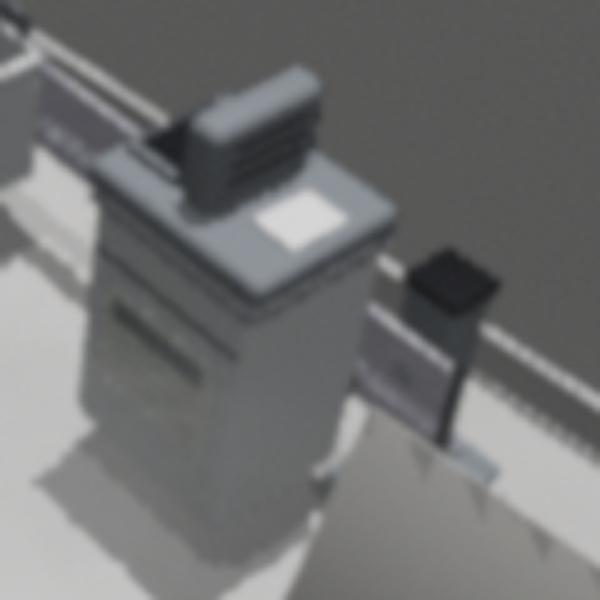

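```bash
cat > h.py <<'E'
import numpy as np,cv2
def cam(p):
    R=cv2.Rodrigues(np.array(p["rvec"]))[0]; t=np.array(p["tvec"]).reshape(3)
    return R,t,np.array([[p["fx"],0,p["cx"]],[0,p["fy"],p["cy"]],[0,0,1]])
def ray(p,uv):
    R,t,K=cam(p); d=R.T@np.linalg.solve(K,np.array([uv[0],uv[1],1.])); return -R.T@t,d/np.linalg.norm(d)
def onz(p,uv,z):
    c,d=ray(p,uv); return c+d*(z-c[2])/d[2]
def tri(obs):
    A=np.zeros((3,3));b=np.zeros(3);rs=[ray(p,uv) for p,uv in obs]
    for c,d in rs: M=np.eye(3)-np.outer(d,d);A+=M;b+=M@c
    X=np.linalg.solve(A,b); return X,max(np.linalg.norm((np.eye(3)-np.outer(d,d))@(X-c)) for c,d in rs)
def proj(p,X):
    R,t,K=cam(p); q=K@(R@np.array(X)+t); return q[:2]/q[2]
E
python3 - <<'E'
from bench import *
from h import *
np.set_printoptions(precision=4,suppress=True)
T=camera_params("top");S=camera_params("scene")
ft=lambda u,v:(185+u/4.4-.5,115+v/4.4-.5); fs=lambda u,v:(280+u/5-.5,180+v/5-.5); fy=lambda u,v:(210+u/6-.5,205+v/6-.5)
for n,a,b in [("FL",(518,302),(97,172)),("FR",(697,312),(262,298)),("RR",(704,160),(398,212)),("finF",(628,272),(208,128)),("finR",(632,157),(308,73)),("postR",(742,115),(500,285))]:
    print(n,*tri([(T,ft(*a)),(S,fs(*b))]))
c=np.array([onz(T,fy(*q),.023) for q in [(70,48),(550,75),(537,443),(48,420)]]); print(c, c.mean(0))
print([np.linalg.norm(c[i]-c[(i+1)%4]) for i in range(4)])
print("rail",[onz(T,ft(*q),.105) for q in [(42,128),(300,160),(520,182),(742,190)]])
E
```

```text
FL [ 0.5763 -0.0418  0.157 ] 0.0028461832921151415
FR [ 0.5719 -0.1318  0.1578] 0.0016512056062083153
RR [ 0.6489 -0.1352  0.1595] 0.0002111682468460427
finF [ 0.5843 -0.0866  0.2027] 0.002240216524579248
finR [ 0.6399 -0.0885  0.203 ] 0.001461576790357859
postR [ 0.6828 -0.1664  0.1238] 0.00033049389864294197
[[ 0.5153  0.1438  0.023 ]
 [ 0.5072 -0.06    0.023 ]
 [ 0.3538 -0.0543  0.023 ]
 [ 0.361   0.1491  0.023 ]] [0.4343 0.0446 0.023 ]
[np.float64(0.2039556841630389), np.float64(0.15349969629097912), np.float64(0.20357815595847378), np.float64(0.15441214779434903)]
rail [array([0.6715, 0.208 , 0.105 ]), array([0.6571, 0.0691, 0.105 ]), array([ 0.6476, -0.0501,  0.105 ]), array([ 0.6459, -0.1713,  0.105 ])]
```

Cross-checks are reasonable: the fin top is at z≈0.203 (expected 0.205), the tray is about 2% oversize, and yaw is -2 to -4°. Next, wrist views from two places to refine.

```bash
cat >> h.py <<'E'
def Rt(yaw,lean=0):
    # tool: x=-rail x, y=rail y, z down, leaned with the bin (top towards rail +x)
    c,s=np.cos(yaw),np.sin(yaw); Rz=np.array([[c,-s,0],[s,c,0],[0,0,1]])
    cl,sl=np.cos(lean),np.sin(lean); Ry=np.array([[cl,0,sl],[0,1,0],[-sl,0,cl]])
    return Rz@Ry@np.diag([-1.,1.,-1.])
E
python3 - <<'E'
from bench import *
from h import *
import json
R=Rt(-.055)
movep([0.45,0.15,0.33],R)
for i,pos in enumerate([[.55,-.02,.33],[.55,-.15,.33],[.34,0.045,.33]]):
    movep(pos,R); wait(.3)
    p=camera_params("wrist"); im=camera("wrist")
    cv2.imwrite(f"pics/w{i}.png",im[:,:,::-1]); json.dump({k:np.array(v).tolist() for k,v in p.items()},open(f"w{i}.json","w"))
    cv2.imwrite(f"pics/w{i}_big.png",cv2.resize(im[:,:,::-1],None,fx=1.56,fy=1.56,interpolation=cv2.INTER_CUBIC))
s=read_state();print(s["time"],s["eef_pos"],s["qpos"])
E
```

```text
5.4833 [0.34020994 0.04479891 0.32987852] [-0.64754678 -0.23736919  0.35717648  2.12385717  0.08717705  1.24229704
  1.18732194]
```

View pics/w0_big.png

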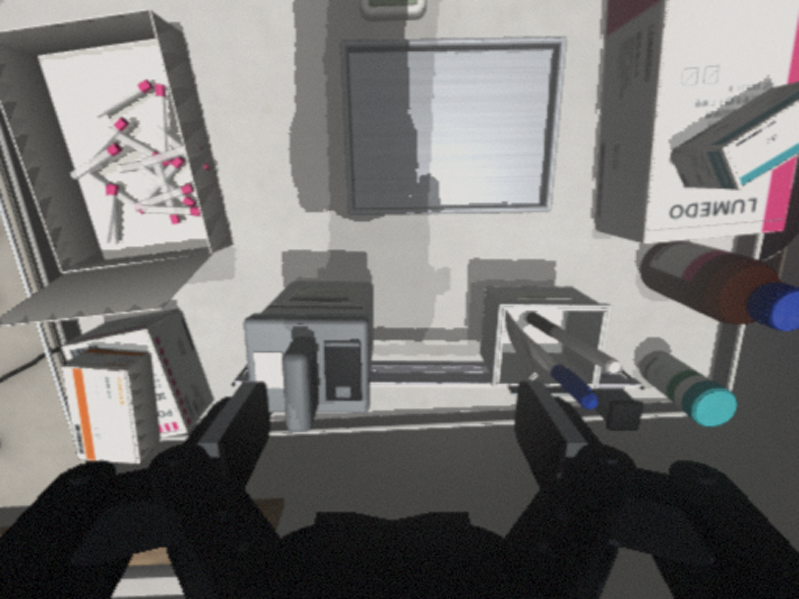

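View pics/w1_big.png

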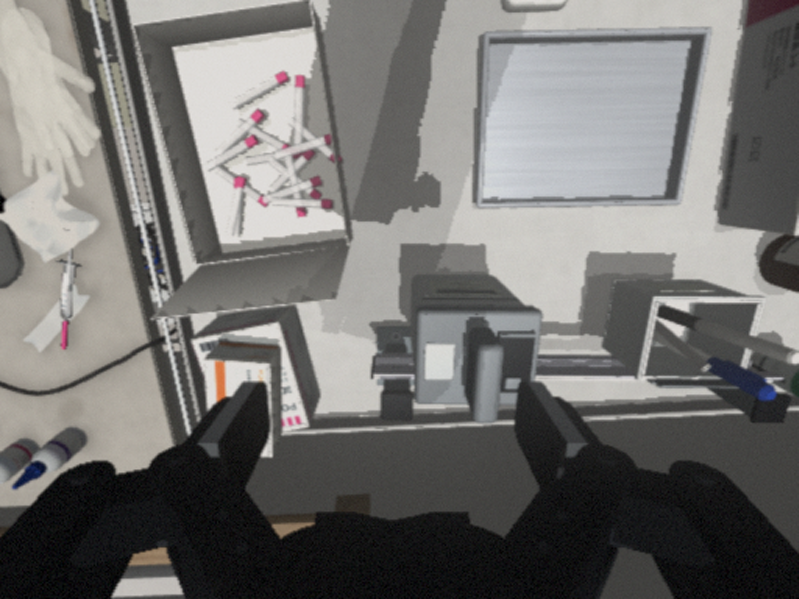

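View pics/w2_big.png

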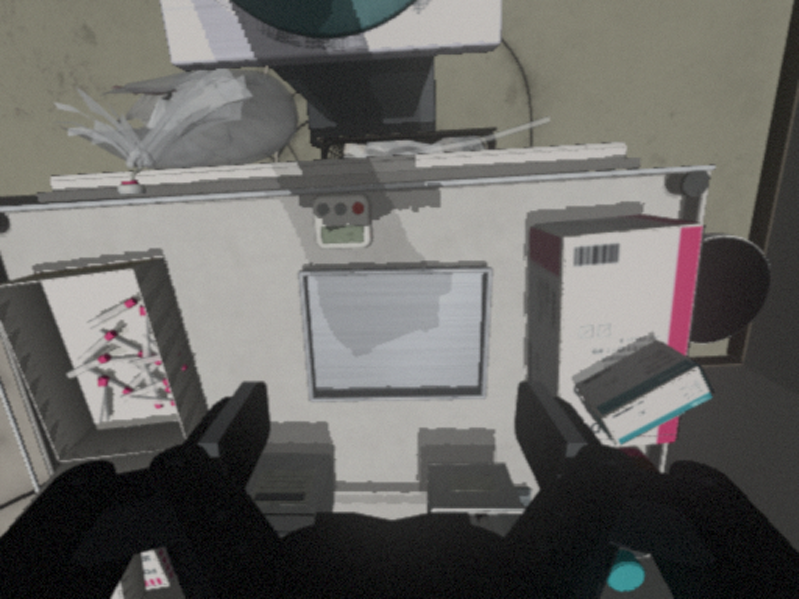

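Wrist views show the bin at (308,365) in w0 and (475,355) in w1, with the tray clear. Enlarging the bin and tray there.

```bash
python3 - <<'E'
import cv2
a=cv2.imread("pics/w0.png"); b=cv2.imread("pics/w1.png");c=cv2.imread("pics/w2.png")
f=lambda im,x,y,n:cv2.imwrite(n,cv2.resize(im[y:y+100,x:x+110],None,fx=6,fy=6,interpolation=cv2.INTER_CUBIC))
f(a,145,180,"pics/c0.png"); f(b,245,180,"pics/c1.png")
cv2.imwrite("pics/c2.png",cv2.resize(b[10:140,295:465],None,fx=4.5,fy=4.5,interpolation=cv2.INTER_CUBIC))
cv2.imwrite("pics/c3.png",cv2.resize(c[165:265,185:325],None,fx=5.5,fy=5.5,interpolation=cv2.INTER_CUBIC))
E
```

```text
(no output)
```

View pics/c0.png

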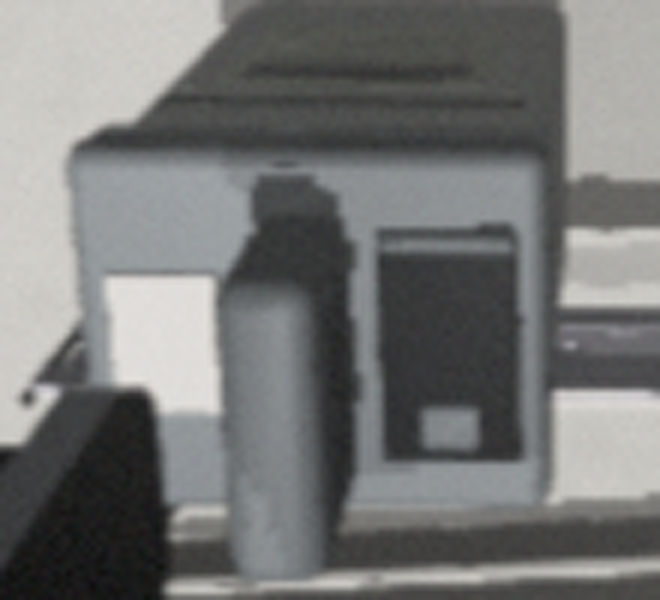

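View pics/c1.png

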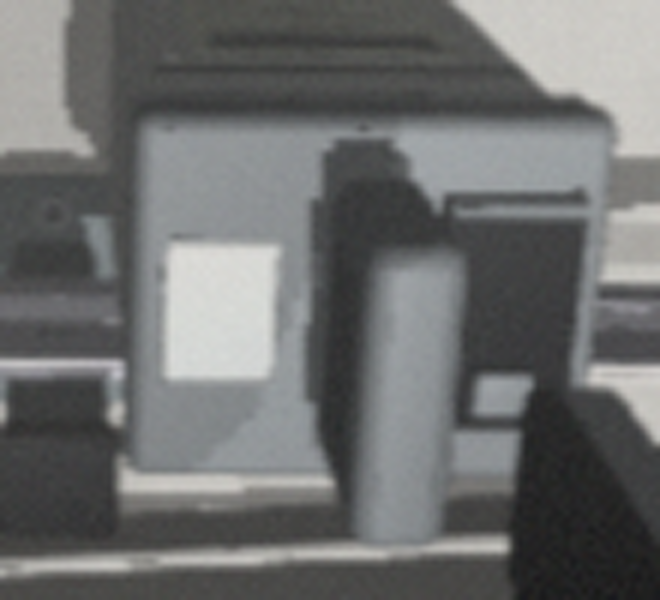

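View pics/c2.png

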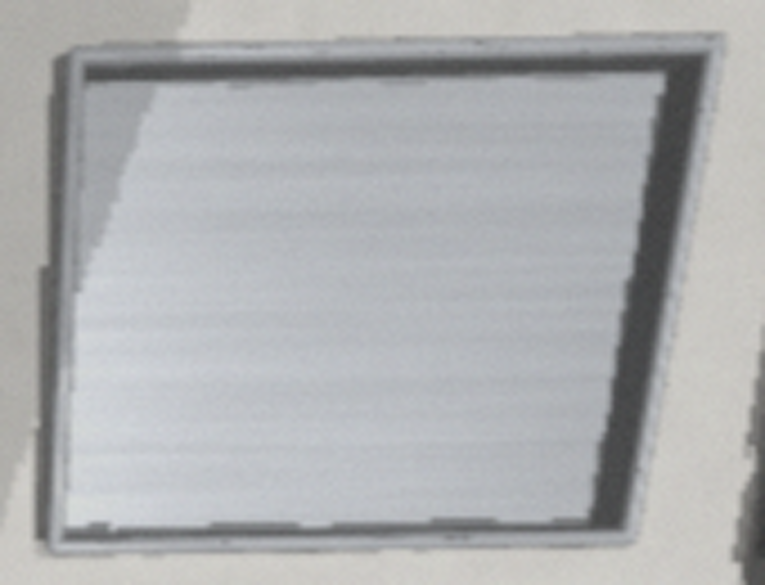

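View pics/c3.png

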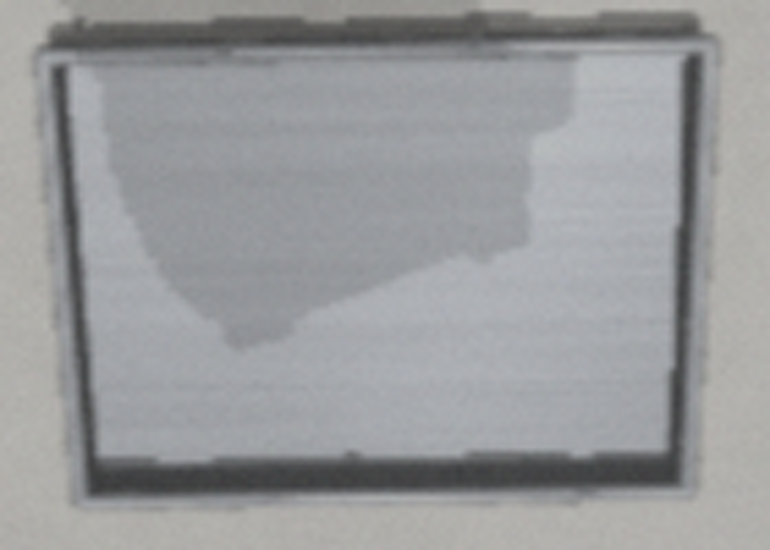

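```bash
python3 - <<'E'
from bench import *
from h import *
import json
np.set_printoptions(precision=4,suppress=True)
T=camera_params("top");S=camera_params("scene")
W=[json.load(open(f"w{i}.json")) for i in range(3)]
ft=lambda u,v:(185+u/4.4-.5,115+v/4.4-.5); fs=lambda u,v:(280+u/5-.5,180+v/5-.5)
f0=lambda u,v:(145+u/6-.5,180+v/6-.5); f1=lambda u,v:(245+u/6-.5,180+v/6-.5)
P={}
for n,a,b,c,d in [("FR",(73,145),(136,115),(697,312),(262,298)),("FL",(547,147),(612,118),(518,302),(97,172)),("labFL",(104,274),(166,240),None,None),("labFR",(216,274),(280,242),None,None),
 ("finF",(270,283),(420,247),(628,272),(208,128)),("finR",(281,578),(398,542),(632,157),(308,73))]:
    o=[(W[0],f0(*a)),(W[1],f1(*b))]
    print(n,*tri(o), *( tri(o+[(T,ft(*c)),(S,fs(*d))]) if c else ()))
g2=lambda u,v:(295+u/4.5-.5,10+v/4.5-.5);g3=lambda u,v:(185+u/5.5-.5,165+v/5.5-.5)
A=[(67,48),(725,37),(633,547),(48,550)];B=[(38,45),(718,42),(692,497),(75,503)]
c=np.array([tri([(W[1],g2(*a)),(W[2],g3(*b))])[0] for a,b in zip(A,B)]);print(c,c.mean(0))
for w,g,q in [(W[1],g2,A),(W[2],g3,B)]:
    c=np.array([onz(w,g(*x),.023) for x in q]);print(c.mean(0),[np.linalg.norm(c[i]-c[(i+1)%4]) for i in range(4)], (c[0]-c[1]),c[2]-c[1])
E
```

```text
FR [ 0.5719 -0.1313  0.1576] 0.0004272650633673573 [ 0.5719 -0.1315  0.1576] 0.001861309080637093
FL [ 0.5774 -0.0386  0.1571] 0.0005090376443171682 [ 0.5771 -0.04    0.1569] 0.0035781933347075264
labFL [ 0.596  -0.1266  0.1645] 5.390900575399318e-05
labFR [ 0.5972 -0.1045  0.1651] 0.0001436633193834157
finF [ 0.5853 -0.0851  0.1989] 0.00014836958232199737 [ 0.5845 -0.0857  0.2017] 0.002912040830637317
finR [ 0.6412 -0.089   0.2028] 0.00018498202504987703 [ 0.6403 -0.0887  0.2033] 0.0019862064023907977
[[ 0.355  -0.0555  0.0176]
 [ 0.3641  0.1483  0.0224]
 [ 0.5182  0.1432  0.0203]
 [ 0.5089 -0.061   0.0202]] [0.4365 0.0437 0.0201]
[0.4367 0.0427 0.023 ] [np.float64(0.2043792375695571), np.float64(0.15441139537060367), np.float64(0.20379757923889974), np.float64(0.1524551724604337)] [-0.0078 -0.2042  0.    ] [ 0.1543 -0.0056  0.    ]
[0.4355 0.0442 0.023 ] [np.float64(0.2027444168986965), np.float64(0.15214190552501403), np.float64(0.20272492884846482), np.float64(0.15347780206942202)] [-0.0102 -0.2025  0.    ] [ 0.152  -0.0062  0.    ]
```

Fin middle is at about (0.613,-0.087), fin top 0.203, lid top 0.165 and yaw about -0.06, all consistent with the stated sizes. The tray is at (0.436,0.044). Next: approach, touch, then push.

```bash
python3 - <<'E'
from bench import *
from h import *
np.set_printoptions(precision=4,suppress=True)
yaw=-.06; ex=np.array([np.cos(yaw),np.sin(yaw),0]); R=Rt(yaw)
F=np.array([.613,-.0872,0]); 
movep([.45,0,.33],R); grip(0.0)
st=F-ex*.08; st[2]=.197
movep(st+[0,0,.08],R); move_straight(st)
s=read_state(); print(s["time"],s["eef_pos"],s["contact_force"])
hit=move_straight(st+ex*.05,vel=.03,stop_force=3)
s=read_state(); d0=(s["eef_pos"]-F)@ex; print(hit,s["time"],s["eef_pos"],s["contact_force"],d0)
E
```

```text
8.0583 [ 0.5335 -0.0822  0.198 ] [ 0.6338 -0.1869 -0.0526]
True 9.275 [ 0.5731 -0.0848  0.1966] [-1.4917 -0.2868 -0.2086] -0.03999027690721051
```

Contact came at 40 mm before the fin's middle (41 expected). Pushing on.

```bash
python3 - <<'E'
from bench import *
from h import *
np.set_printoptions(precision=4,suppress=True)
yaw=-.06; ex=np.array([np.cos(yaw),np.sin(yaw),0]); F=np.array([.613,-.0872,0])
p=F-ex*.0405
for d in [.005,.009,.012,.015,.018,.021,.023]:
    q=p+ex*d; q[2]=.197+.5*d
    hit=move_straight(q,vel=.04,stop_force=30)
    s=read_state(); print(hit,d,(s["eef_pos"]-p)@ex,s["contact_force"]@ex,s["contact_force"][2])
    if hit: break
s=read_state(); wait(.1)
im=camera("scene"); cv2.imwrite("pics/d0.png",cv2.resize(im[140:320,240:420,::-1],None,fx=3.3,fy=3.3,interpolation=cv2.INTER_CUBIC))
print(s["time"])
E
```

```text
False 0.005 0.005105902302131666 -0.4602181844059115 -0.5608666019004992
False 0.009 0.008713732027959801 -6.826674848819555 5.1814852883574885
False 0.012 0.011889421444582928 -4.2798141335644235 4.86613460108137
False 0.015 0.015224982946558942 -0.9616898347522209 0.01946192568825894
False 0.018 0.018145701984756298 -0.29230922478998755 0.021070867490970258
False 0.021 0.021112706394143664 -1.9845547052258494 0.629268158325708
False 0.023 0.023091051488227682 -1.8220752968095373 0.9380133459625859
11.075
```

View pics/d0.png

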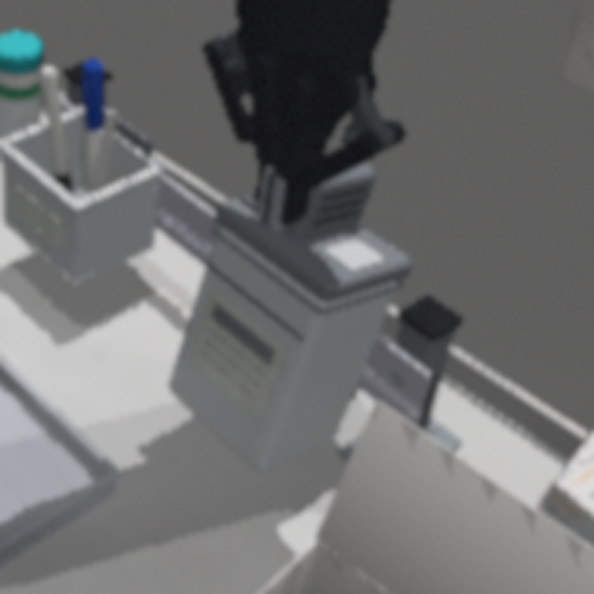

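The force peaked at about 9 mm of travel and dropped away by 15 mm, and the picture shows the bin leaning. I'll let go and look again with the wrist camera.

```bash
python3 - <<'E'
from bench import *
from h import *
import json
yaw=-.06; ex=np.array([np.cos(yaw),np.sin(yaw),0]); F=np.array([.613,-.0872,0]); R=Rt(yaw)
q=F-ex*.075; q[2]=.215
move_straight(q,vel=.1); move_straight(q+[0,0,.1],vel=.25); grip(.085)
for i,pos in enumerate([[.55,-.03,.33],[.55,-.14,.33]]):
    movep(pos,R); wait(.2)
    p=camera_params("wrist"); im=camera("wrist")
    json.dump({k:np.array(v).tolist() for k,v in p.items()},open(f"v{i}.json","w"))
    x=[145,235][i]
    cv2.imwrite(f"pics/v{i}.png",cv2.resize(im[180:280,x:x+110,::-1],None,fx=6,fy=6,interpolation=cv2.INTER_CUBIC))
im=camera("scene"); cv2.imwrite("pics/v2.png",cv2.resize(im[160:300,260:400,::-1],None,fx=4.2,fy=4.2,interpolation=cv2.INTER_CUBIC))
print(read_state()["time"])
E
```

```text
14.6833
```

View pics/v0.png

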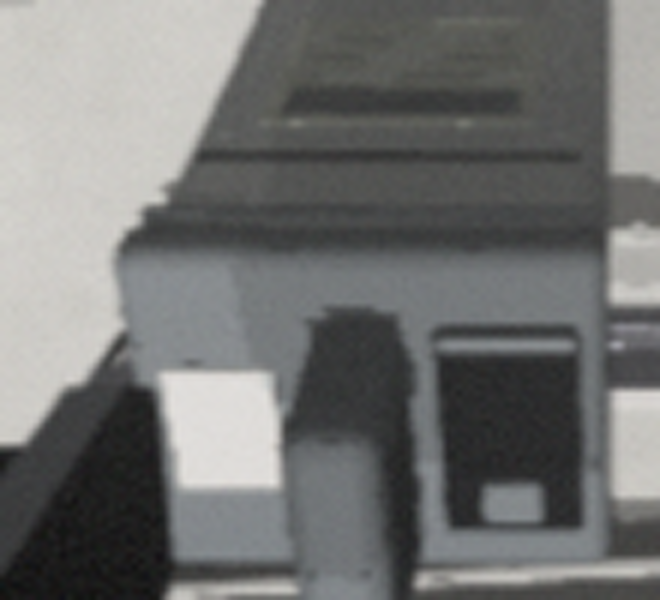

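View pics/v1.png

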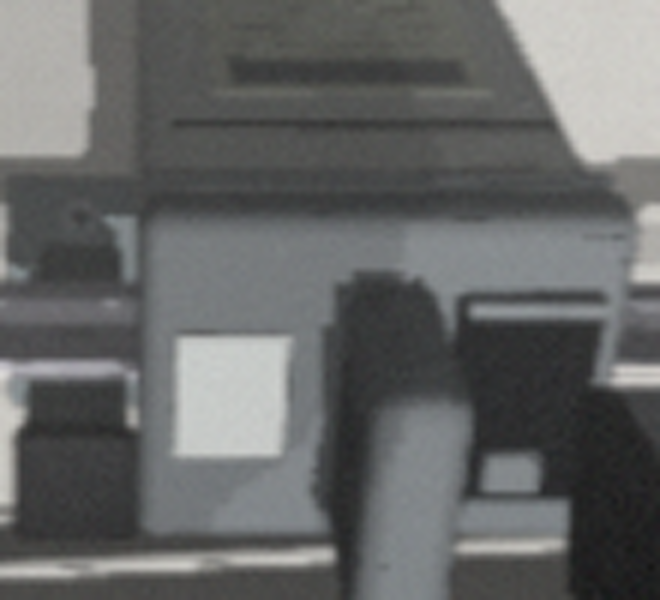

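View pics/v2.png

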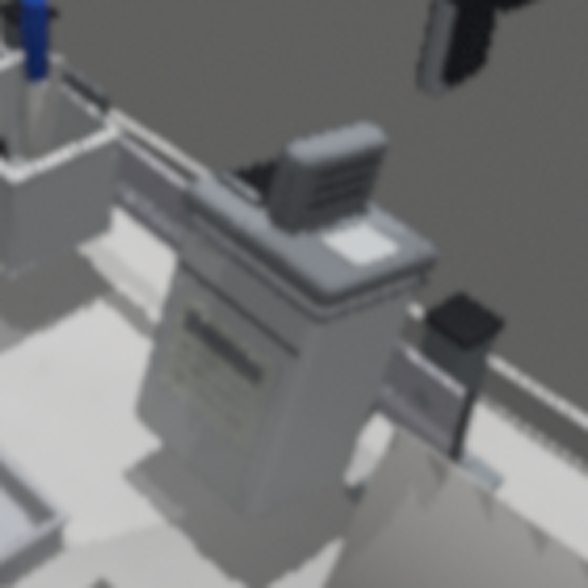

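```bash
python3 - <<'E'
from h import *
import json
np.set_printoptions(precision=4,suppress=True)
V=[json.load(open(f"v{i}.json")) for i in range(2)]
f0=lambda u,v:(145+u/6-.5,180+v/6-.5); f1=lambda u,v:(235+u/6-.5,180+v/6-.5)
P={}
for n,a,b in [("l0",(158,372),(174,337)),("l1",(275,372),(293,335)),("l2",(285,488),(282,458)),("l3",(172,490),(172,458)),("fin",(337,437),(420,403)),("FR",(120,250),(146,213)),("FL",(607,246),(632,214))]:
    P[n],e=tri([(V[0],f0(*a)),(V[1],f1(*b))]); print(n,P[n],e)
d=(P["l3"]-P["l0"]+P["l2"]-P["l1"])/2; print("dir",d,"lean",np.arctan2(-d[2],np.hypot(*d[:2])))
yaw=-.06
ex=np.array([np.cos(yaw),np.sin(yaw),0])
h=np.array([.613,-.0872,0])+ex*.04; h[2]=.105
for th in [.17,.19,.21]:
    g=lambda x,z:h+ex*(x*np.cos(th)+z*np.sin(th))+np.array([0,0,-x*np.sin(th)+z*np.cos(th)])
    print(th,"grip",g(-.04,.08),"finFtop",g(-.068,.098))
E
```

```text
l0 [ 0.6119 -0.1279  0.1738] 0.0002232133812174927
l1 [ 0.6127 -0.1051  0.1745] 0.00043354766027348113
l2 [ 0.6408 -0.1075  0.1705] 5.0807593822206715e-05
l3 [ 0.6386 -0.1294  0.1726] 9.760090618087583e-05
fin [ 0.6105 -0.0869  0.2071] 0.00012012028930796265
FR [ 0.5869 -0.132   0.1719] 0.00027168384627650937
FL [ 0.593  -0.0396  0.1696] 5.8726425939797166e-05
dir [ 0.0274 -0.002  -0.0026] lean 0.09409668798958952
0.17 grip [ 0.6271 -0.088   0.1906] finFtop [ 0.6026 -0.0866  0.2131]
0.19 grip [ 0.6288 -0.0881  0.1911] finFtop [ 0.6047 -0.0867  0.2141]
0.21 grip [ 0.6305 -0.0883  0.1916] finFtop [ 0.6069 -0.0868  0.215 ]
```

The lean from the lid-edge and label arcs is about 0.2–0.22 (0.19 stated), which puts bin_grip at about (0.630,-0.088,0.191). Next: grasp with the tool leaned to match, then lift.

```bash
python3 - <<'E'
from bench import *
from h import *
np.set_printoptions(precision=4,suppress=True)
yaw=-.06; ex=np.array([np.cos(yaw),np.sin(yaw),0]); R=Rt(yaw,.2)
G=np.array([.630,-.0882,.191]); zb=-R[:,2]
movep(G+.09*zb,R); h=move_straight(G,vel=.1,stop_force=8); s=read_state(); print(h,s["eef_pos"],s["contact_force"])
if not h:
    wait(.1);s=read_state();f0=s["contact_force"]
    grip(0.0,60); s=read_state(); print(s["opening"],s["contact_force"]-f0,s["time"])
    q=G.copy()
    for dz in [.006,.014,.03]:
        h=move_straight(G+[0,0,dz],vel=.04,stop_force=20); s=read_state(); print(h,dz,s["eef_pos"],s["contact_force"]-f0)
        if h: break
im=camera("scene"); cv2.imwrite("pics/e0.png",cv2.resize(im[140:320,240:420,::-1],None,fx=3.3,fy=3.3,interpolation=cv2.INTER_CUBIC))
print(read_state()["time"])
E
```

```text
False [ 0.6304 -0.0883  0.1917] [-0.414  -0.9105 -0.4244]
0.01735222346989025 [ 0.67   -0.3936  2.2466] 17.0583
False 0.006 [ 0.6297 -0.0881  0.197 ] [-1.9446  0.4469 -2.9222]
False 0.014 [ 0.6299 -0.0882  0.2053] [-2.7595  0.2019 -2.1351]
False 0.03 [ 0.6302 -0.0882  0.2212] [ 0.0808 -0.1542 -4.2677]
18.3083
```

View pics/e0.png

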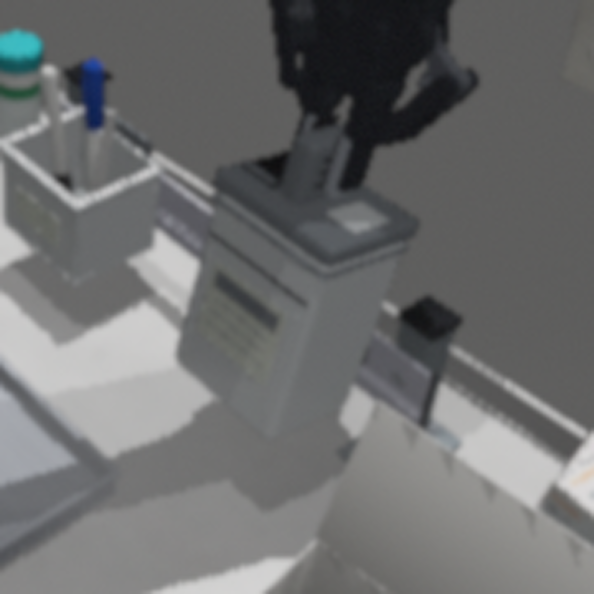

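Opening is 17.4 mm, the load is 4.3 N and the bin is off its hook. Carrying it clear of the rail and over the tray, upright.

```bash
python3 - <<'E'
from bench import *
from h import *
import json
np.set_printoptions(precision=4,suppress=True)
yaw=-.06; ex=np.array([np.cos(yaw),np.sin(yaw),0]); R=Rt(yaw,.2)
G=np.array([.630,-.0882,.191])
move_straight(G+[0,0,.07],vel=.12)
move_straight(G+[0,0,.07]-ex*.09,vel=.15)
U=Rt(-.045)
move_straight([.436,.044,.25],vel=.15,rot=U); wait(.3)
s=read_state(); print(s["time"],s["eef_pos"],s["contact_force"],s["opening"])
for n in ["scene","top"]:
    im=camera(n); cv2.imwrite(f"pics/g_{n}.png",cv2.resize(im[130:330,(120 if n=='scene' else 180):][:,:250,::-1],None,fx=3,fy=3,interpolation=cv2.INTER_CUBIC))
E
```

```text
21.0917 [0.4361 0.0437 0.2499] [ 1.4156  0.4656 -4.1536] 0.017421984428840503
```

View pics/g_scene.png

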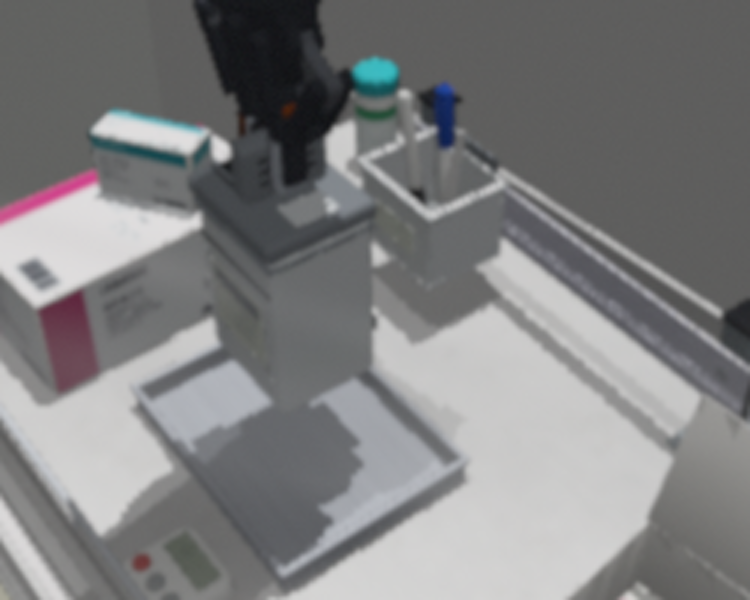

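View pics/g_top.png

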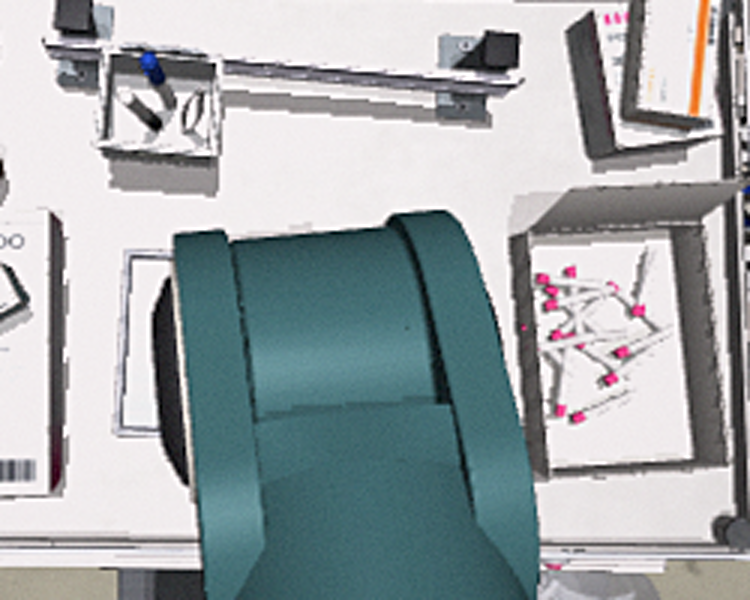

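```bash
python3 - <<'E'
from bench import *
from h import *
np.set_printoptions(precision=4,suppress=True)
S=camera_params("scene")
for th in [-.04,0,.04]:
    Rl=-Rt(-.045,th)@np.diag([1,-1,1.]); g=np.array([.436,.044,.25])
    print(th,[((proj(S,g+Rl@np.array(v))-[120,130]+.5)*3).round() for v in [(-.0385,-.045,-.025),(-.0375,-.045,-.165),(.0375,-.045,-.165)]])
move_straight([.436,.044,.18],vel=.08)
h=move_straight([.436,.044,.160],vel=.02,stop_force=3); s=read_state(); print(h,s["eef_pos"],s["contact_force"],s["moment"],s["time"])
im=camera("scene"); cv2.imwrite("pics/k.png",cv2.resize(im[130:330,120:370,::-1],None,fx=3,fy=3,interpolation=cv2.INTER_CUBIC))
E
```

```text
-0.04 [array([265., 255.]), array([287., 419.]), array([381., 365.])]
0 [array([263., 254.]), array([278., 422.]), array([373., 371.])]
0.04 [array([261., 252.]), array([269., 425.]), array([365., 377.])]
True [0.4365 0.0438 0.168 ] [-0.0126 -0.1955  7.6765] [-0.0432  0.0897  0.0767] 22.8667
```

View pics/k.png

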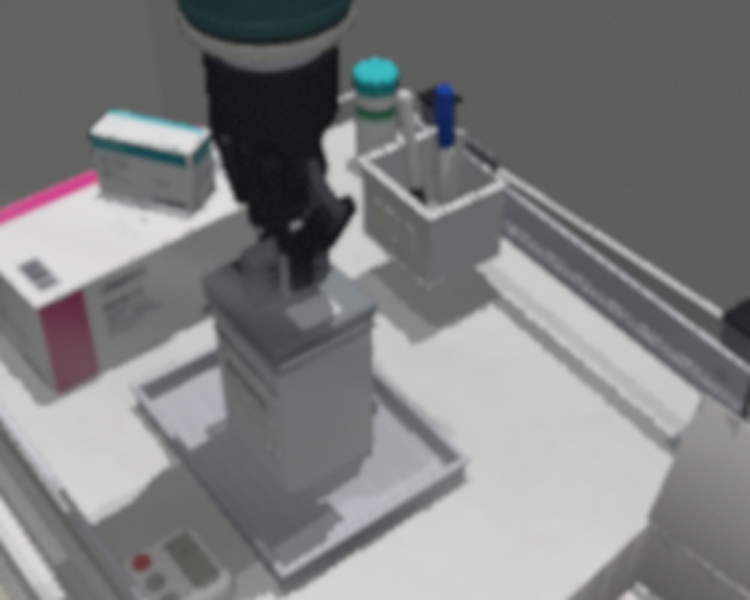

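Contact came at TCP z=0.168, exactly the expected height, and the bin is upright inside the tray. Releasing and withdrawing.

```bash
python3 - <<'E'
from bench import *
from h import *
import json
np.set_printoptions(precision=4,suppress=True)
grip(.06); wait(.2); s=read_state(); print(s["contact_force"],s["opening"])
move_straight([.436,.044,.30],vel=.12)
movep([.40,.20,.36],Rt(-.045)); wait(.3)
for n in ["scene","top","wrist"]:
    p=camera_params(n); im=camera(n); cv2.imwrite(f"pics/z_{n}.png",im[:,:,::-1])
    x,y=dict(scene=(120,130),top=(180,130),wrist=(0,100))[n]
    cv2.imwrite(f"pics/zz_{n}.png",cv2.resize(im[y:y+200,x:x+250,::-1],None,fx=3,fy=3,interpolation=cv2.INTER_CUBIC))
print(read_state()["time"],read_state()["contact_force"])
E
```

```text
[ 0.7982 -0.0643 -0.6667] 0.060368037272065495
26.0167 [-0.0691 -0.5921  0.7234]
```

View pics/zz_scene.png

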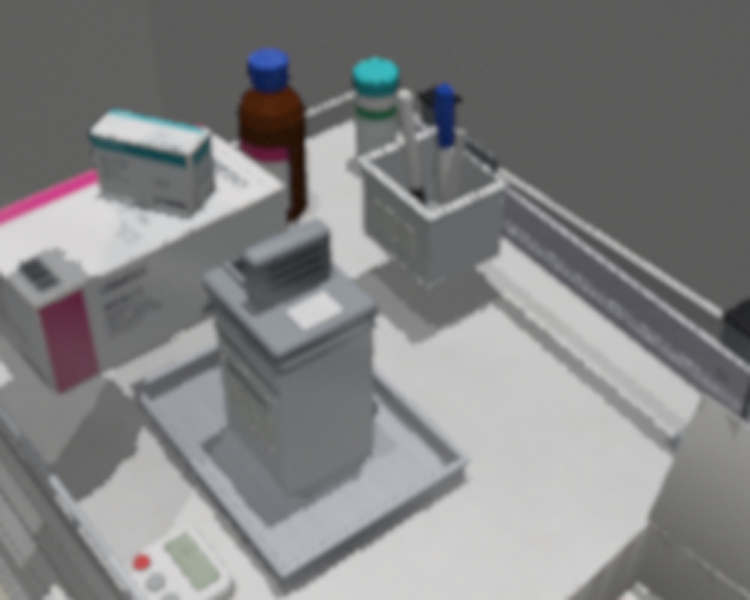

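View pics/zz_top.png

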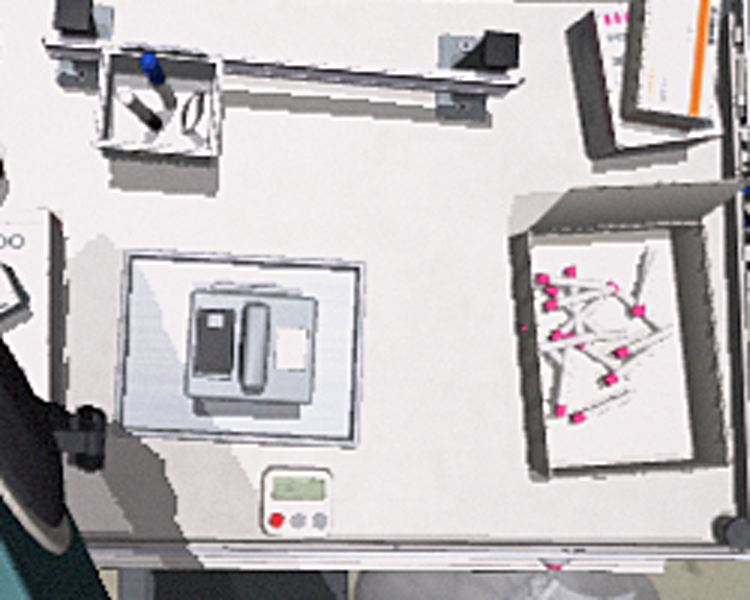

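The bin stands upright near the middle of the tray: its lid is centred at (252,347) in the top crop, within tray edges 118–365 by 250–445. The bottle and tub are in place, and the gripper is clear.

```bash
python3 - <<'E'
from bench import *
from h import *
np.set_printoptions(precision=4,suppress=True)
T=camera_params("top");f=lambda u,v:(180+u/3-.5,130+v/3-.5)
print("lid centre",np.mean([onz(T,f(*q),.148) for q in [(193,287),(317,292),(311,403),(187,397)]],0))
print("tray centre",np.mean([onz(T,f(*q),.023) for q in [(125,248),(366,262),(358,447),(117,436)]],0))
a=cv2.imread("pics/a_top.png");b=cv2.imread("pics/z_top.png")
d=cv2.absdiff(a,b)[115:200,145:250].max(2); print("bystander/pen region px changed",(d>60).sum())
sign_off()
E
```

```text
lid centre [0.4383 0.044  0.148 ]
tray centre [0.4343 0.0439 0.023 ]
bystander/pen region px changed 9
the job is handed in; nothing more can be done
```

I freed the bin from its catch, lifted it off the rail by its fin and stood it upright in the steel tray. I handed the job in at about 26 s of the 50 s allowed.

**Catch:** I pushed the fin back 23 mm with the closed fingers. The highest force I sampled was about 7 N, at roughly 9 mm of travel, and it fell to near zero by 15 mm. The text gives 9–16 N, but I only read the force between steps, so the real peak was probably missed. After I let go, the bin stayed hanging tipped on its hook.

**Lean:** The label's surface slope gave 0.09 rad, which is too short a base to trust. The way the lid edge and label had moved gave about 0.22 rad, against 0.19 stated. I grasped at 0.20 and it held: the fingers closed to 17.4 mm and carried about 4.3 N.

**Placing:** The bin touched down at tool height 0.168 m, exactly as expected. In the last pictures it stands upright, with its lid centre about 4 mm in x and 0 mm in y from the tray's middle.

**Other things:** The tray hardly moved (within 2 mm of the first measurements). The bottle, tub and pen box look unchanged, and the gripper is clear of everything.

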